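# Press the mixing tubs' lids shut in order

### The job

The mix is done, so close the three tubs left on the bench with their lids sitting loose: with closed fingertips, gently press each lid fully home, first the long rectangular tub, then the round one, then the square one. Do not pick up, shove or tip the tubs, leave the jar, and the two bowls and the tumbler standing just beyond the tubs, where they are, and finish with the hand clear.

Things in the scene. Friction and masses are not known exactly. Their poses are not given: they have to be found in the camera images.
- long_tub: the long rectangular tub: clear plastic, 150 (own x) by 100 (own y), 65 tall to the rim (mm), loose on the bench, about 0.2 to 0.55 kg, standing upright; origin at the centre of its underside, z up
- long_top (a point): centre of the top face of the long rectangular tub's plain white lid (156 by 106 mm): a thin middle panel inside a 10 mm wide stiff border that stands 2 mm above the panel. The panel gives under a finger by about 0.65 mm per N, up to 10 mm, and springs back; the point moves with the lid but not with this give. With the lid home it lies 70 mm above the bench, and up to 8 mm more before
- long_lid (a joint): how far the long rectangular tub's lid has been pressed down, m: 0 = standing 8 mm above its home, 0.008 = fully home on the rim; starts between 0 and 0.002. It slides straight down against about 4 N of friction, stays where it is left, and stops at home on the rim; press at the middle of the lid
- round_tub: the round tub: clear plastic, 98 across the rim, 60 tall (mm), loose on the bench, about 0.2 to 0.55 kg, standing upright; origin at the centre of its underside, z up
- round_top (a point): centre of the top face of the round tub's plain white lid (106 across mm): a thin middle panel inside a 10 mm wide stiff border that stands 2 mm above the panel. The panel gives under a finger by about 0.65 mm per N, up to 10 mm, and springs back; the point moves with the lid but not with this give. With the lid home it lies 65 mm above the bench, and up to 8 mm more before
- round_lid (a joint): how far the round tub's lid has been pressed down, m: 0 = standing 8 mm above its home, 0.008 = fully home on the rim; starts between 0 and 0.002. It slides straight down against about 4 N of friction, stays where it is left, and stops at home on the rim; press at the middle of the lid
- square_tub: the square tub: clear plastic, 88 by 88, 55 tall to the rim (mm), loose on the bench, about 0.2 to 0.55 kg, standing upright; origin at the centre of its underside, z up
- square_top (a point): centre of the top face of the square tub's plain white lid (94 by 94 mm): a thin middle panel inside a 10 mm wide stiff border that stands 2 mm above the panel. The panel gives under a finger by about 0.65 mm per N, up to 10 mm, and springs back; the point moves with the lid but not with this give. With the lid home it lies 60 mm above the bench, and up to 8 mm more before
- square_lid (a joint): how far the square tub's lid has been pressed down, m: 0 = standing 8 mm above its home, 0.008 = fully home on the rim; starts between 0 and 0.002. It slides straight down against about 4 N of friction, stays where it is left, and stops at home on the rim; press at the middle of the lid
- bowl_a: terracotta bowl like a small goblet, 75 tall, 66 across the rim, loose, one of two alike, in the row beyond the tubs (mm); a bystander; origin at the centre of its underside
- bowl_b: the same kind of terracotta bowl, 75 tall, 66 across the rim, loose, the other of the two, in the row beyond the tubs (mm); a bystander; origin at the centre of its underside
- tumbler: empty glass tumbler, 95 tall, 72 across, loose, in the row beyond the tubs (mm); a bystander; origin at the centre of its underside
- jar: closed screw-top jar with a steel cap, 85 tall, 72 across, loose, standing in one row with the tubs (mm); a bystander; origin at the centre of its underside
There are look-alikes about, which are no part of the job. Leave any yellow look-alike of the long_tub alone. What is shaped like the round_tub but green is not meant.

How it is judged:
By the outcome, as a careful person would: the job done as asked, in the order asked, and still so for the second after the job is handed in, with the robot touching nothing.
It also fails if it takes over 48 s, if anything falls off the work surface, if the arm or the gripper's body presses on something with over 40 N, if the wrist force passes 120 N, or if a joint passes its speed limit or range.

### The arm

A 6-joint arm with a two-finger parallel gripper is mounted at the origin on the work surface. World frame = base frame: x ahead of the robot, y to its left, z up, the work surface at z = 0. Lengths are in m, angles in rad, forces in N, time in s.
With the tool pointing down it reaches from about 0.3 to 0.85 m from the base axis. Payload 4.2 kg.
Tool frame: the origin (TCP) lies midway between the tips of the shut fingers; the grasp point (between the pads) lies 19 mm behind it; z points along the fingers, x is the direction in which the jaws open and shut, and the axes are right-handed (so a half turn about z gives the same grasp; the last joint's range is limited). The gripper opens to 91 mm and grips with 3 to 60 N. Pads are 32 mm wide; open, the fingers measure 118 mm over their backs; the gripper's body (76 mm by 178 mm) begins 60 mm behind the grasp point.
Start: joints at [1.215, 0.32, 1.565, -0, 1.257, -0.02], TCP at [0.189, 0.543, 0.214] pointing down, gripper open.
Joint ranges: [-3.11, 3.11], [-0.84, 2.01], [0.21, 2.61], [-1.34, 4.49], [0.05, 2.63], [-2.56, 2.56]. Speed limits (rad/s): [2.57, 2.57, 3.14, 3.14, 3.14, 3.14].

### API

Orientations are given as a 3x3 rotation matrix whose columns are the frame's x, y, z axes.
In Python, from bench import monitor, vision, workorder gives the robot as it stands. The module is installed in compiled form; this text tells all that it offers.
- The arm moves only by the tool play_rows, never from a script. Its argument "plan" is a list of rows, each a list of 5 numbers: the shift along the tool's x, y, z in cm, then the turn about the tool's z in degrees, then the opening, from -1 (shut) to 1 (fully open). A call has 1 to 10 rows; each row is the pose to reach, as a shift and turn from the pose measured when the call began, along the tool's axes at that moment; what a row does not reach only later rows make up. A row lasts 1/12 s, in which the tool goes at most 41.7 mm and 7.16 degrees, less where a joint would pass 70% of its speed; a pose out of reach is approached as far as the arm can. A call with a gripper value outside its range is refused whole. The fingers move at their own pace and stop on an object; "grip_force" is the grip in N (left out, the last holds). Time passes only in rows, so rows that repeat a pose let the fingers close. It gives the time, the measured TCP pose, the force and the opening at its end, in the units of the state.
- monitor.get_state(): the state, without advancing time (a new reading comes with each control period).
- vision.read_camera(name): name is "scene" or "side" or "wrist"; returns a dict with "img" (480x640x3 uint8, red, green, blue), "z_map" (480x640 float32, m along the optical axis (not along the pixel's ray), 0 where there is no reading), "K" (3x3 intrinsics, pixels), "origin" and "attitude" of the camera in the world. Camera axes: x right, y up, looking along -z (the intrinsics and any distortion apply to the point x, -y, -z); pixel columns grow to the right and rows downward; lengths in m; the calibration is good to about 2 mm. A picture is of the moment at which its call begins.
- workorder.job_done(): hands the job in, once; it reports no verdict.
The state is a dict: "time_s": time; "q": joint angles; "qvel": joint speeds; "tau": joint torques, N m; "eef_pos": TCP position; "ee_rot": TCP orientation; "force": force on the tool from outside, world axes, zero at the start; "ft_torque": the same for the moment, N m; "gripper_width": finger opening in m.
Only numpy, scipy, OpenCV 4.12 (cv2) and the standard library are available. Lean on these libraries where they do the work, as an engineer would, in place of code of your own. Each camera call takes 0.05 s, during which the arm holds its last target. There are 200 camera calls.

## Working session

There is one attempt and no reset: what is moved stays moved. The work goes in short steps, Python scripts to look and compute and a tool call to move; the robot and the scene stay as the last step left them, time stands still between calls to the robot, and variables do not carry over. Pictures are saved under pics/ and viewed, about 8 in all and at most 12, crops included, and the job is handed in when it is done.

Besides the shell and the picture viewer there is one more tool, called after "Call:" as a command line: name --pt "numbers of a row" for each row, then --argument value for the rest. play_rows: Moves the arm, as the interface text tells. Its arguments: {"type":"object","properties":{"plan":{"type":"array"},"grip_force":{"type":"number"}},"required":["plan"]}

```bash
mkdir -p pics; cat > h.py <<'E'
import numpy as np, cv2
from bench import monitor, vision, workorder
def cam(n,save=None):
    c=vision.read_camera(n)
    if save: cv2.imwrite('pics/'+save,c['img'][:,:,::-1])
    return c
def pts(c):
    v,u=np.mgrid[0:480,0:640]; K=c['K']; z=c['z_map']
    p=np.stack([(u-K[0,2])/K[0,0]*z,-(v-K[1,2])/K[1,1]*z,-z],-1)
    return p@np.array(c['attitude']).T+c['origin']
E
python3 - <<'E'
from h import *
for n in ('scene','side'):
    c=cam(n,n+'1.png'); np.savez(n+'1.npz',**c); print(n,{k:c[k] for k in c if k not in('img','z_map')})
s=monitor.get_state(); print(s)
E
```

```text
scene {'K': array([[591.12450891,   0.        , 326.64557607],
       [  0.        , 591.12450891, 237.90607761],
       [  0.        ,   0.        ,   1.        ]]), 'origin': array([1.4455544 , 0.01182599, 1.26010505]), 'attitude': array([[-0.0507453 , -0.77394709,  0.63121376],
       [ 0.9987084 , -0.03771912,  0.034041  ],
       [-0.00253711,  0.63212591,  0.77486153]])}
side {'K': array([[440.83993267,   0.        , 324.18913111],
       [  0.        , 440.83993267, 242.32578599],
       [  0.        ,   0.        ,   1.        ]]), 'origin': array([ 0.48754716, -0.80459903,  0.95436039]), 'attitude': array([[ 0.9994739 ,  0.02658786, -0.01857429],
       [-0.03223524,  0.75114287, -0.65935216],
       [-0.00357882,  0.65960402,  0.75160476]])}
{'time_s': 0.1, 'q': array([ 1.21497575e+00,  3.20200845e-01,  1.56549546e+00, -1.52756370e-05,
        1.25743754e+00, -2.00081213e-02]), 'qvel': array([ 1.16213053e-03, -8.39222014e-04, -2.15089821e-03, -5.06104533e-04,
        9.66616506e-05, -3.79143098e-04]), 'tau': array([-8.24402578e-04, -4.13333309e+01, -2.32509863e+01,  7.27959559e-02,
        4.22364625e-02, -8.60806790e-05]), 'eef_pos': array([0.18933874, 0.54246771, 0.21324386]), 'ee_rot': array([[ 3.29531489e-01,  9.44144440e-01, -5.23267555e-04],
       [ 9.44143327e-01, -3.29531905e-01, -1.44971535e-03],
       [-1.54117404e-03, -1.63127113e-05, -9.99998812e-01]]), 'force': array([-0.35027477,  0.36518795,  0.10231014]), 'ft_torque': array([-0.01668202, -0.05636164, -0.014724  ]), 'gripper_width': 0.09092010255451773}
```

View pics/scene1.png

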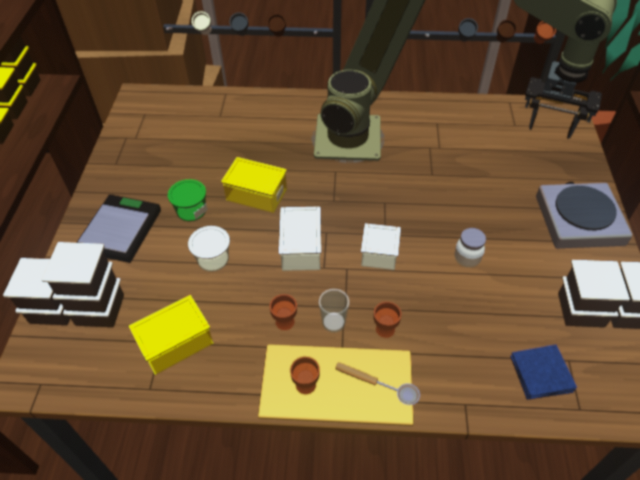

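View pics/side1.png

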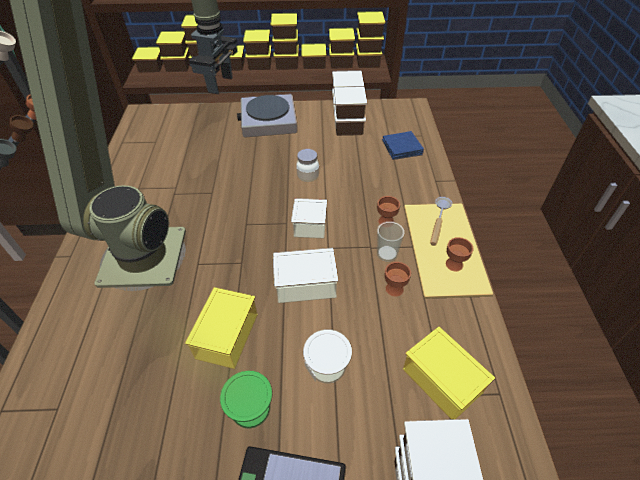

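The scene view shows three white lids in one row with the jar (471,246): long at (300,232), round at (209,242) and square at (381,240). Two bowls and the tumbler stand beyond them at (284,308), (387,318) and (334,308). The look-alikes are the yellow boxes at (254,183) and (171,333), the green round tub at (187,198), and the dark-bodied white-topped stacks at the edges. The clear-bodied ones with white lids fit the description.

```bash
cat > loc.py <<'E'
from h import *
H={'long':.0755,'round':.0705,'square':.0655}
S={'scene':{'long':(300,232),'round':(209,242),'square':(381,240)},'side':{'long':(305,267),'round':(327,352),'square':(310,210)}}
def ray(c,u,v,h):
    K=c['K'];d=np.array(c['attitude'])@[(u-K[0,2])/K[0,0],-(v-K[1,2])/K[1,1],-1]
    return c['origin']+d*(h-c['origin'][2])/d[2]
if __name__=='__main__':
  for n in S:
    c=dict(np.load(n+'1.npz')); P=pts(c); hsv=cv2.cvtColor(c['img'],cv2.COLOR_RGB2HSV)
    for k,(u,v) in S[n].items():
        m=((hsv[...,1]<40)&(hsv[...,2]>150)&(P[...,2]>H[k]-.012)&(P[...,2]<H[k]+.015)).astype(np.uint8)
        m=cv2.morphologyEx(m,cv2.MORPH_OPEN,np.ones((3,3)))
        _,L=cv2.connectedComponents(m); b=L==L[v,u]
        cs,_=cv2.findContours(b.astype(np.uint8),0,2); ct=max(cs,key=len)[:,0]
        z=np.median(P[b][:,2])
        w=np.array([ray(c,*q,z)[:2] for q in ct],np.float32)
        print(n,k,b.sum(),'z pct',np.percentile(P[b][:,2],[5,50,95]).round(4),'rect',np.round(cv2.minAreaRect(w*1000)[0],1),np.round(cv2.minAreaRect(w*1000)[1],1),cv2.minAreaRect(w*1000)[2])
E
python3 loc.py; python3 - <<'E'
from h import *
c=dict(np.load('scene1.npz'));i=c['img'][190:340,170:500,::-1]
cv2.imwrite('pics/crop1.png',cv2.resize(i,(792,360),interpolation=2))
P=pts(c)
for n,(u,v) in dict(b1=(284,308),b2=(387,314),t=(334,298),jar=(473,237)).items():
    q=P[v-12:v+13,u-15:u+16].reshape(-1,3);q=q[q[:,2]>.06]; print(n,np.median(q,0).round(3),len(q),q.max(0).round(3))
E
```

```text
scene long 1922 z pct [0.0737 0.0786 0.0832] rect [ 459.9 -112.1] [164.2 106. ] 4.188085079193115
scene round 1086 z pct [0.0683 0.0733 0.078 ] rect [ 507.7 -344.8] [109.1 104.8] 2.798433780670166
scene square 1074 z pct [0.062  0.0676 0.0723] rect [472.2  99. ] [ 93.8 100.7] 84.44308471679688
side long 2030 z pct [0.0749 0.0779 0.0812] rect [ 457.1 -114. ] [155.6 105.9] 4.230473041534424
side round 1668 z pct [0.0703 0.0732 0.0762] rect [ 506.4 -348.3] [105.  103.4] 88.05863952636719
side square 754 z pct [0.0636 0.0668 0.0701] rect [470.7  97.5] [94.2 93.6] 84.67185974121094
b1 [ 0.697 -0.133  0.071] 261 [1.446 0.012 1.26 ]
b2 [0.695 0.113 0.072] 279 [1.446 0.145 1.26 ]
t [ 0.662 -0.016  0.085] 363 [1.446 0.021 1.26 ]
jar [0.475 0.332 0.085] 495 [1.446 0.366 1.26 ]
```

View pics/crop1.png

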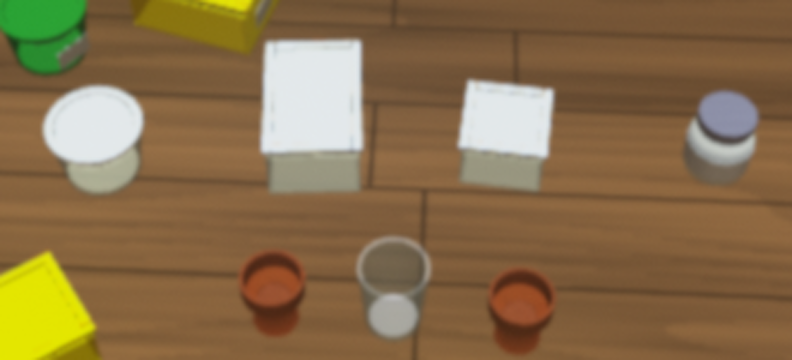

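Call:
play_rows --pt "-26 23 0 0 -1" --pt "-26 23 0 0 -1" --pt "-26 23 0 0 -1" --pt "-26 23 0 0 -1" --pt "-26 23 0 0 -1" --pt "-26 23 0 0 -1" --pt "-26 23 0 0 -1" --pt "-26 23 0 0 -1" --pt "-26 23 0 0 -1" --pt "-26 23 0 0 -1"

```text
time_s: 0.93
eef_pos: [0.3212, 0.2184, 0.2135]
ee_rot: [[0.334, 0.943, -0.001], [0.943, -0.334, -0.003], [-0.003, 0.0, -1.0]]
force: [-0.0, -0.1, -0.5]
gripper_width: 0.0273
```

Call:
play_rows --pt "-26.6 24 0 0 -1" --pt "-26.6 24 0 0 -1" --pt "-26.6 24 0 0 -1" --pt "-26.6 24 0 0 -1" --pt "-26.6 24 0 0 -1" --pt "-26.6 24 0 0 -1" --pt "-26.6 24 0 0 -1" --pt "-26.6 24 0 0 -1" --pt "-26.6 24 0 0 -1" --pt "-26.6 24 0 0 -1"

```text
time_s: 1.77
eef_pos: [0.4612, -0.116, 0.2138]
ee_rot: [[0.338, 0.941, 0.001], [0.941, -0.338, -0.004], [-0.004, 0.002, -1.0]]
force: [-0.7, 0.3, 0.2]
gripper_width: 0.0003
```

Call:
play_rows --pt "0 0 4 0 -1" --pt "0 0 7 0 -1" --pt "0 0 7 0 -1" --pt "0 0 7 0 -1" --pt "0 0 7 0 -1"

```text
time_s: 2.18
eef_pos: [0.4623, -0.1156, 0.1451]
ee_rot: [[0.336, 0.942, 0.003], [0.942, -0.336, -0.004], [-0.003, 0.004, -1.0]]
force: [0.1, -0.4, 0.4]
gripper_width: 0.0001
```

```bash
python3 - <<'E'
from h import *
cam('wrist','wr1.png')
a=cam('scene')['img'][130:330,170:430,::-1];b=cam('side')['img'][110:310,220:480,::-1]
cv2.imwrite('pics/c2.png',cv2.resize(np.vstack([a,b]),None,fx=1.5,fy=1.5))
s=monitor.get_state();print(s['eef_pos'],s['force'],s['gripper_width'],s['q'])
E
```

```text
[ 0.46257139 -0.11608647  0.14564946] [-0.39518387  0.08866525  1.3581605 ] 0.0004408937872024895 [-0.26731108  0.2221111   1.88940944 -0.00446486  1.02441173 -1.49228505]
```

View pics/wr1.png

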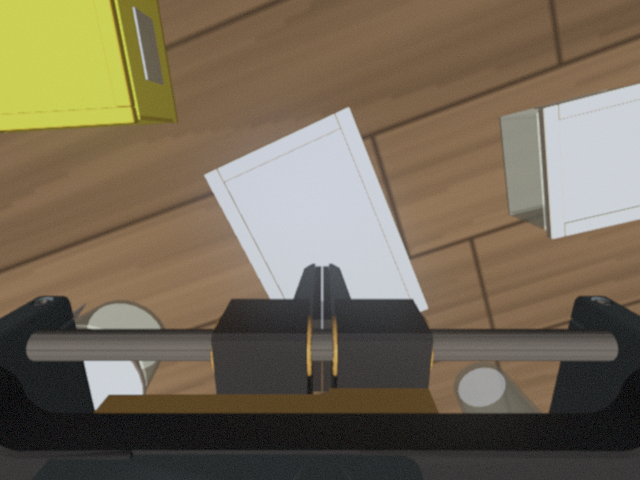

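View pics/c2.png

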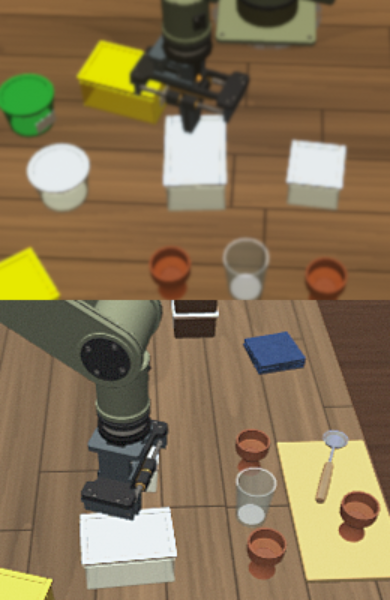

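The wrist view shows the long lid under the shut fingers (tips at 322,268) with clearance all round. Now I go down to just above the lid.

Call:
play_rows --pt "0.1 -0.5 3 0 -1" --pt "0.1 -0.5 5.5 0 -1" --pt "0.1 -0.5 5.8 0 -1" --pt "0.1 -0.5 5.8 0 -1" --pt "0.1 -0.5 5.8 0 -1" --pt "0.1 -0.5 5.8 0 -1"

```text
time_s: 2.83
eef_pos: [0.4599, -0.1141, 0.0893]
ee_rot: [[0.337, 0.942, 0.008], [0.942, -0.337, -0.006], [-0.003, 0.01, -1.0]]
force: [-0.6, 0.2, 0.1]
gripper_width: 0.0003
```

Call:
play_rows --pt "0 0 0.2 0 -1" --pt "0 0 0.4 0 -1" --pt "0 0 0.6 0 -1" --pt "0 0 0.8 0 -1" --pt "0 0 1.0 0 -1" --pt "0 0 1.0 0 -1"

```text
time_s: 3.33
eef_pos: [0.4596, -0.1141, 0.0788]
ee_rot: [[0.337, 0.942, 0.007], [0.942, -0.337, -0.006], [-0.003, 0.008, -1.0]]
force: [-0.0, -0.2, -0.3]
gripper_width: 0.0002
```

Call:
play_rows --pt "0 0 0.1 0 -1" --pt "0 0 0.2 0 -1" --pt "0 0 0.3 0 -1" --pt "0 0 0.4 0 -1" --pt "0 0 0.5 0 -1" --pt "0 0 0.6 0 -1" --pt "0 0 0.6 0 -1"

```text
time_s: 3.92
eef_pos: [0.4598, -0.1141, 0.0729]
ee_rot: [[0.337, 0.942, 0.007], [0.942, -0.337, -0.006], [-0.003, 0.009, -1.0]]
force: [-0.4, -0.4, 3.8]
gripper_width: 0.0004
```

Call:
play_rows --pt "0 0 0.1 0 -1" --pt "0 0 0.2 0 -1" --pt "0 0 0.3 0 -1" --pt "0 0 0.3 0 -1"

```text
time_s: 4.25
eef_pos: [0.4597, -0.1142, 0.0697]
ee_rot: [[0.337, 0.942, 0.007], [0.942, -0.337, -0.006], [-0.003, 0.009, -1.0]]
force: [-0.6, 0.2, 3.5]
gripper_width: 0.0002
```

Sliding at about 4 N, as expected.

Call:
play_rows --pt "0 0 0.1 0 -1" --pt "0 0 0.2 0 -1" --pt "0 0 0.3 0 -1" --pt "0 0 0.4 0 -1" --pt "0 0 0.4 0 -1"

```text
time_s: 4.67
eef_pos: [0.4597, -0.1141, 0.0657]
ee_rot: [[0.337, 0.942, 0.007], [0.942, -0.337, -0.006], [-0.003, 0.008, -1.0]]
force: [-1.5, 0.3, 6.6]
gripper_width: 0.0005
```

Call:
play_rows --pt "0 0 0.05 0 -1" --pt "0 0 0.1 0 -1" --pt "0 0 0.15 0 -1" --pt "0 0 0.2 0 -1" --pt "0 0 0.2 0 -1"

```text
time_s: 5.08
eef_pos: [0.4598, -0.1142, 0.0642]
ee_rot: [[0.337, 0.942, 0.007], [0.942, -0.337, -0.006], [-0.003, 0.009, -1.0]]
force: [-2.0, -0.1, 9.3]
gripper_width: 0.0004
```

The force is 9.3 N at z 64.2 mm. Adding the 6.0 mm of panel give puts the panel at 70.2 mm, so it is home, and the rise of about 1.8 N/mm matches pure panel give. Next I lift and go to the round tub.

Call:
play_rows --pt "0 0 -2 0 -1" --pt "0 0 -5 0 -1" --pt "0 0 -8 0 -1" --pt "0 0 -9 0 -1" --pt "-4 2.5 -9 0 -1" --pt "-8 5 -9 0 -1" --pt "-12 7.5 -9 0 -1" --pt "-16 9.8 -9 0 -1" --pt "-20.4 12.3 -9 0 -1" --pt "-20.4 12.3 -9 0 -1"

```text
time_s: 5.92
eef_pos: [0.5064, -0.3507, 0.1549]
ee_rot: [[0.338, 0.941, 0.007], [0.941, -0.338, -0.007], [-0.004, 0.009, -1.0]]
force: [0.5, 0.5, 1.5]
gripper_width: 0.0006
```

Call:
play_rows --pt "0 0 0 0 -1" --pt "0 0 0 0 -1" --pt "0 0 0 0 -1"

```text
time_s: 6.17
eef_pos: [0.5058, -0.3499, 0.1539]
ee_rot: [[0.339, 0.941, 0.005], [0.941, -0.339, -0.005], [-0.003, 0.007, -1.0]]
force: [0.8, 0.7, -0.3]
gripper_width: 0.0007
```

```bash
cat > chk.py <<'E'
import sys
from h import *
from loc import ray,H,S
for n in S:
    c=cam(n); P=pts(c); hsv=cv2.cvtColor(c['img'],cv2.COLOR_RGB2HSV)
    for k in S[n]:
        u,v=S[n][k]
        m=((hsv[...,1]<40)&(hsv[...,2]>150)&(P[...,2]>.055)&(P[...,2]<.09)).astype(np.uint8)
        m=cv2.morphologyEx(m,cv2.MORPH_OPEN,np.ones((3,3)))
        _,L=cv2.connectedComponents(m)
        if not L[v,u]: print(n,k,'hidden');continue
        b=L==L[v,u]
        cs,_=cv2.findContours(b.astype(np.uint8),0,2); ct=max(cs,key=len)[:,0]
        z=np.median(P[b][:,2]); w=np.array([ray(c,*q,z)[:2] for q in ct],np.float32)
        print(n,k,b.sum(),'z',z.round(4),np.round(cv2.minAreaRect(w*1000)[0],1),np.round(cv2.minAreaRect(w*1000)[1],1))
s=monitor.get_state();print(s['time_s'],s['eef_pos'],s['force'],s['q'].round(2));print(s['ee_rot'].round(3))
E
python3 chk.py
```

```text
scene long 1884 z 0.0709 [ 457.4 -112.2] [158.7 105.9]
scene round 1098 z 0.0734 [ 509.3 -344.8] [112.2 104.7]
scene square 1058 z 0.0674 [472.1  99. ] [ 93.9 100.8]
side long 986 z 0.0701 [ 419.3 -117.5] [ 79.6 105.8]
side round hidden
side square hidden
6.2667 [ 0.50609943 -0.34919024  0.1546058 ] [-0.0119716  -0.26437783 -0.08581155] [-0.62  0.42  1.57 -0.    1.15 -1.85]
[[ 0.337  0.941  0.006]
 [ 0.941 -0.337 -0.006]
 [-0.003  0.008 -1.   ]]
```

The long lid reads 70–71 mm (it was 78), so it is home. The hand is centred over the round lid, so I go down.

Call:
play_rows --pt "0.2 0 3 0 -1" --pt "0.2 0 5.5 0 -1" --pt "0.2 0 7 0 -1" --pt "0.2 0 7.2 0 -1" --pt "0.2 0 7.4 0 -1" --pt "0.2 0 7.6 0 -1" --pt "0.2 0 7.8 0 -1" --pt "0.2 0 8 0 -1" --pt "0.2 0 8 0 -1"

```text
time_s: 7.02
eef_pos: [0.5075, -0.3478, 0.0751]
ee_rot: [[0.337, 0.941, 0.007], [0.941, -0.337, -0.006], [-0.004, 0.009, -1.0]]
force: [0.1, 0.2, 0.0]
gripper_width: 0.0006
```

Call:
play_rows --pt "0 0 0.1 0 -1" --pt "0 0 0.2 0 -1" --pt "0 0 0.3 0 -1" --pt "0 0 0.4 0 -1" --pt "0 0 0.5 0 -1" --pt "0 0 0.6 0 -1" --pt "0 0 0.7 0 -1" --pt "0 0 0.8 0 -1" --pt "0 0 0.8 0 -1"

```text
time_s: 7.77
eef_pos: [0.5077, -0.348, 0.0671]
ee_rot: [[0.337, 0.941, 0.007], [0.941, -0.337, -0.007], [-0.004, 0.009, -1.0]]
force: [-0.4, -0.3, 3.0]
gripper_width: 0.0004
```

Call:
play_rows --pt "0 0 0.1 0 -1" --pt "0 0 0.2 0 -1" --pt "0 0 0.3 0 -1" --pt "0 0 0.4 0 -1" --pt "0 0 0.5 0 -1" --pt "0 0 0.6 0 -1" --pt "0 0 0.65 0 -1" --pt "0 0 0.65 0 -1"

```text
time_s: 8.43
eef_pos: [0.5077, -0.3481, 0.0609]
ee_rot: [[0.337, 0.941, 0.007], [0.941, -0.337, -0.007], [-0.004, 0.009, -1.0]]
force: [-0.9, 0.8, 6.9]
gripper_width: 0.0007
```

Call:
play_rows --pt "0 0 0.05 0 -1" --pt "0 0 0.1 0 -1" --pt "0 0 0.15 0 -1" --pt "0 0 0.15 0 -1"

```text
time_s: 8.77
eef_pos: [0.5077, -0.3481, 0.0599]
ee_rot: [[0.337, 0.941, 0.008], [0.941, -0.337, -0.007], [-0.004, 0.009, -1.0]]
force: [-2.3, 1.0, 8.2]
gripper_width: 0.0003
```

Call:
play_rows --pt "0 0 0.05 0 -1" --pt "0 0 0.1 0 -1" --pt "0 0 0.1 0 -1"

```text
time_s: 9.02
eef_pos: [0.5077, -0.348, 0.0596]
ee_rot: [[0.337, 0.941, 0.008], [0.941, -0.337, -0.007], [-0.004, 0.009, -1.0]]
force: [-0.8, 0.5, 8.3]
gripper_width: 0.0003
```

Call:
play_rows --pt "0 0 -2 0 -1" --pt "0 0 -5 0 -1" --pt "0 0 -8 0 -1" --pt "0 0 -9.5 0 -1" --pt "4 -1.8 -9.5 0 -1" --pt "8 -3.6 -9.5 0 -1" --pt "12 -5.4 -9.5 0 -1" --pt "16 -7.3 -9.5 0 -1" --pt "20 -9.1 -9.5 0 -1" --pt "20 -9.1 -9.5 0 -1"

```text
time_s: 9.85
eef_pos: [0.4867, -0.1236, 0.1521]
ee_rot: [[0.334, 0.943, 0.005], [0.943, -0.334, -0.004], [-0.002, 0.006, -1.0]]
force: [-0.1, 0.6, -0.2]
gripper_width: 0.0005
```

Call:
play_rows --pt "4 -1.8 0 0 -1" --pt "8 -3.6 0 0 -1" --pt "12 -5.3 0 0 -1" --pt "16 -7.1 0 0 -1" --pt "20.4 -8.9 0 0 -1" --pt "20.4 -8.9 0 0 -1" --pt "20.4 -8.9 0 0 -1" --pt "20.4 -8.9 0 0 -1"

```text
time_s: 10.52
eef_pos: [0.4708, 0.0988, 0.1506]
ee_rot: [[0.332, 0.943, 0.004], [0.943, -0.332, -0.005], [-0.003, 0.005, -1.0]]
force: [0.3, 0.1, -0.1]
gripper_width: 0.0003
```

```bash
python3 chk.py
```

```text
scene long 1876 z 0.0707 [ 457.1 -112.2] [158.2 105.9]
scene round 1059 z 0.0656 [ 506.5 -344.1] [106.  104.9]
scene square 1070 z 0.0676 [472.2  99. ] [ 93.8 100.7]
side long 2015 z 0.0701 [ 457.2 -114. ] [155.7 105.9]
side round 1647 z 0.0653 [ 506.3 -347.9] [103.  103.9]
side square 755 z 0.0668 [470.7  97.6] [94.2 93.6]
10.6167 [0.47101387 0.0974234  0.15077271] [-1.54057403 -0.9560499   0.28728522] [ 0.18  0.22  1.87 -0.01  1.04 -1.04]
[[ 0.335  0.942  0.004]
 [ 0.942 -0.335 -0.005]
 [-0.003  0.005 -1.   ]]
```

Long and round are home (70 and 65 mm) and have not shifted. The square is next: from 150.8 mm I go down to about 70, then press to about 54.

Call:
play_rows --pt "0 0 3 0 -1" --pt "0 0 5.5 0 -1" --pt "0 0 7 0 -1" --pt "0 0 7.4 0 -1" --pt "0 0 7.6 0 -1" --pt "0 0 7.8 0 -1" --pt "0 0 8 0 -1" --pt "0 0 8.1 0 -1" --pt "0 0 8.1 0 -1"

```text
time_s: 11.37
eef_pos: [0.4717, 0.097, 0.0703]
ee_rot: [[0.335, 0.942, 0.005], [0.942, -0.335, -0.004], [-0.002, 0.006, -1.0]]
force: [0.5, -0.4, 0.5]
gripper_width: 0.0006
```

Call:
play_rows --pt "0 0 0.1 0 -1" --pt "0 0 0.2 0 -1" --pt "0 0 0.3 0 -1" --pt "0 0 0.4 0 -1" --pt "0 0 0.5 0 -1" --pt "0 0 0.6 0 -1" --pt "0 0 0.7 0 -1" --pt "0 0 0.8 0 -1" --pt "0 0 0.8 0 -1"

```text
time_s: 12.12
eef_pos: [0.4719, 0.0971, 0.0623]
ee_rot: [[0.335, 0.942, 0.005], [0.942, -0.335, -0.004], [-0.002, 0.007, -1.0]]
force: [-2.3, 0.6, 4.5]
gripper_width: 0.0003
```

Call:
play_rows --pt "0 0 0.1 0 -1" --pt "0 0 0.2 0 -1" --pt "0 0 0.3 0 -1" --pt "0 0 0.4 0 -1" --pt "0 0 0.5 0 -1" --pt "0 0 0.6 0 -1" --pt "0 0 0.65 0 -1" --pt "0 0 0.65 0 -1"

```text
time_s: 12.78
eef_pos: [0.4719, 0.0971, 0.0559]
ee_rot: [[0.335, 0.942, 0.005], [0.942, -0.335, -0.004], [-0.002, 0.006, -1.0]]
force: [-0.9, 0.4, 6.2]
gripper_width: 0.0006
```

Call:
play_rows --pt "0 0 0.05 0 -1" --pt "0 0 0.1 0 -1" --pt "0 0 0.15 0 -1" --pt "0 0 0.2 0 -1" --pt "0 0 0.2 0 -1"

```text
time_s: 13.2
eef_pos: [0.4719, 0.0971, 0.0543]
ee_rot: [[0.335, 0.942, 0.005], [0.942, -0.335, -0.004], [-0.002, 0.006, -1.0]]
force: [-2.4, -0.8, 9.2]
gripper_width: 0.0006
```

54.3 mm plus 6.0 mm of give is 60.3 mm, so the square lid is home. I lift well clear and back away.

Call:
play_rows --pt "0 0 -2 0 -1" --pt "0 0 -5 0 -1" --pt "0 0 -9 0 -1" --pt "0 0 -13 0 -1" --pt "0 0 -16 0 -1" --pt "0 0 -18 0 -1" --pt "0 -4 -18 0 -1" --pt "0 -8 -18 0 -1" --pt "0 -8 -18 0 -1" --pt "0 -8 -18 0 -1"

```text
time_s: 14.03
eef_pos: [0.3943, 0.1248, 0.2336]
ee_rot: [[0.333, 0.943, 0.006], [0.943, -0.333, -0.004], [-0.002, 0.007, -1.0]]
force: [0.6, -0.3, 0.6]
gripper_width: 0.0006
```

```bash
python3 chk.py; python3 - <<'E'
from h import *
c=cam('scene','fin.png');d=np.load('scene1.npz')
for n,(u,v) in dict(b1=(284,308),b2=(387,314),t=(334,308),jar=(471,245)).items():
    f=lambda i:i[v-25:v+26,u-22:u+23].astype(int)
    print(n,'mean diff',abs(f(c['img'])-f(d['img'])).mean().round(2))
E
```

```text
scene long 1875 z 0.0707 [ 457.1 -112.2] [158.3 105.9]
scene round 1056 z 0.0657 [ 506.5 -344.1] [106.  104.9]
scene square 1024 z 0.0611 [470.7  99.2] [93.8 97.2]
side long 2023 z 0.0701 [ 457.2 -114.1] [155.7 105.9]
side round 1643 z 0.0653 [ 506.4 -347.9] [103.  103.8]
side square 749 z 0.0601 [470.7  97.4] [94.  93.6]
14.1333 [0.39629857 0.12458236 0.2336811 ] [-0.36663928  1.06982327  0.43226544] [ 0.28  0.05  1.86 -0.01  1.23 -0.95]
[[ 0.335  0.942  0.006]
 [ 0.942 -0.335 -0.004]
 [-0.002  0.008 -1.   ]]
b1 mean diff 1.99
b2 mean diff 1.98
t mean diff 2.33
jar mean diff 2.44
```

View pics/fin.png

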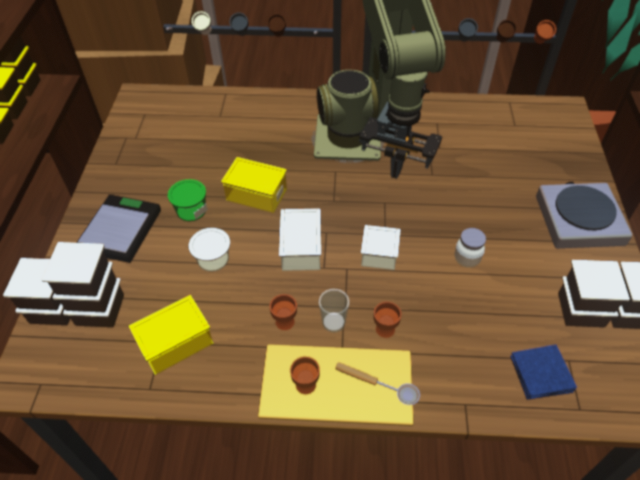

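The final picture shows all three lids seated: long (300,232), round (209,245), square (381,243). Everything else stands where it was, and the hand is clear at (400,150).

```bash
python3 -c "
from h import *
print(workorder.job_done())"
```

```text
the job is handed in; nothing more can be done
None
```

All three lids are pressed fully home, in the order asked: long, round, then square. I used closed fingertips at the lid centres, and the highest reading was about 9 N. The job was handed in at about 14 s of the 48 s allowed.

- **Lids:** after the last press they read 70–71, 65–66 and 60–61 mm above the bench, against home heights of 70, 65 and 60 mm. At the end of each press, the finger height plus the panel give at that force also came out at the home height.
- **Tubs and bystanders:** the tubs' measured positions stayed within about 2 mm. Pictures taken before and after show the jar, both bowls and the tumbler unmoved.
- **Hand:** it finished clear, about 23 cm above the bench and back from the row.
- **Disagreements:** the two cameras put the round tub's centre about 4 mm apart in y. I pressed at the side view's value, which is still well inside the middle panel. No check failed.

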